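# Load a gauge pack into the dry store through its check flap

## Task

Put the strain gauge pack into the dry store: draw the pusher carriage back to its park stop, lay the pack lengthwise in the open lane between pusher and orange flap and let go of it. Then slide the pusher forward so that it pushes the pack through the flap until you feel the pack press against the sprung stop hidden inside (its setting differs from day to day), without ramming it, and draw the pusher fully back to its park stop so that the flap falls shut behind the pack. Leave the other things on the bench where they are.

Things in the scene. Friction and masses are not known exactly. Their poses are not given: they have to be found in the camera images.
- gauge_pack: white flat box of strain gauges with a green band, 55 mm (its x) x 81 mm (its y) x 19 mm high, about 80 g; origin at the centre of its underside. Grip it across its 55 mm side. It lies flat on the worktop at the start. Either end may go first.
- dry_store: white roofed box with an open lane in front, both on an aluminium base plate 92 mm wide, 8 mm thick, fixed to the worktop. Origin on the worktop under the flap, mid-lane; own +x is the push direction (into the box), z up. The box runs from x = 0 to 205 mm, 80 mm wide, roof top 68 mm above the worktop. Park stop: dark bar at x = -306 mm, 24 mm high.
- lane_mid (a point): centre of the lane floor, 8 mm above the worktop, at x = -63 mm of the dry store: the pack's place for loading. The lane runs from x = -125 to 0 mm between two lips 63 mm apart inside, 71 mm outside, that stand 5 mm above its floor. The parked pusher's nose is at x = -120 mm, the shut flap at x = 0.
- mouth (a point): middle of the mouth's sill (x = 0, 8 mm above the worktop); mouth 68 mm wide, 50 mm high. Inside, unseen, is a rubber stop pad; its free face is locked somewhere from x = 136 to 166 mm, differently each time, and gives on a spring of 1.5 N/mm up to 12 mm, then is hard. A pack against it has its rear end 55 to 85 mm past the flap, so the flap can fall shut.
- flap (a joint): orange check flap, 62 x 49 mm, 3 mm thick, 40 g, hung in the mouth on a pin 60 mm above the worktop; 0 = shut (hanging), grows in rad as it swings inward, to 1.5. Falls shut by its own weight, needs under 1 N to push. It rests on what lies under it, and drops once that is 40 mm or more past the mouth or is withdrawn.
- pusher (a joint): pusher carriage on a slide along the dry store's x; 0 = parked against the park stop, grows in m towards the box, to 0.225. It starts part-way forward, so that the lane is too short for the pack. Slide friction about 2 N, more when fast (3 N per m/s); it stays where it is left.
- pusher_grip (a point): upright blue square grip post of the pusher, 22 x 22 mm, sides parallel to the dry store's axes, from 30 to 70 mm above the worktop, on a grey saddle 56 mm long and 70 mm wide. This point is mid-post, 52 mm above the worktop; parked it is at x = -273 mm of the dry store. Pinch it from above; pinched across the lane, the fingers stay clear of the box.
- pusher_nose (a point): centre of the front face of the pusher's bar (30 mm wide, from 10 to 26 mm above the worktop), 153 mm ahead of the grip post's centre; parked at x = -120 mm of the dry store. The bar is long enough to follow the pack 100 mm through the mouth.
- coupon: flat steel dog-bone tensile specimen, 26 x 165 x 9 mm, bystander; origin under its centre, long side along its y
- marker: blue-capped white marker pen, 132 mm long, 17 mm thick, bystander; origin under its centre
- tape: roll of red tape, 58 mm across, 15 mm high, bystander; origin under its centre
- bar: steel hexagon bar specimen with a waist, 85 mm long, 17 mm thick, bystander; origin under its centre

How it is judged:
On the way, in this order (a step that is already met when the one before it is completed fails the run):
1. the pack lies flat in the lane between pusher and flap, lengthwise, let go (angle between gauge_pack's own z axis and vertical below 0.12 rad and x of gauge_pack in the frame of dry_store between -0.085 and -0.035 m and y of gauge_pack in the frame of dry_store between -0.008 and 0.008 m and z of gauge_pack in the frame of dry_store below 0.012 m and angle between the y axis of gauge_pack and the x axis of dry_store, either way round below 0.15 rad and contact force between the fingers and gauge_pack below 0.1 N), for 0.2 s.
2. the pusher presses the pack, through the flap, against the hidden stop with more than 2.5 N (x of gauge_pack in the frame of dry_store above 0.09 m and value of joint pusher above 0.165 m and contact force between gauge_pack and dry_store above 2.5 N), for 0.1 s.
At the end, for the whole second after the job is handed in: The pack lies flat and still inside the dry store, its centre more than 85 mm past the flap; the flap hangs shut (within 0.06 rad) and the pusher stands within 5 mm of its park stop (angle between gauge_pack's own z axis and vertical below 0.12 rad and x of gauge_pack in the frame of dry_store above 0.085 m and z of gauge_pack in the frame of dry_store below 0.012 m and linear speed of gauge_pack below 0.03 m/s and value of joint flap below 0.06 rad and value of joint pusher below 0.005 m); the robot touches nothing.
It fails at once if the pack, pushed into the box, is rammed against the stop with more than 25 N (x of gauge_pack in the frame of dry_store above 0.02 m and contact force between gauge_pack and dry_store above 25 N).
It fails at once if another thing on the bench is moved by more than 30 mm (distance of any of coupon, marker, tape, bar from where it was at the start of the episode above 0.03 m).
It also fails if it takes over 70 s, if anything falls off the work surface, if the arm or the gripper's body presses on something with over 40 N, if the wrist force passes 120 N, or if a joint passes its speed limit or range.

## Robot

A 6-joint arm with a two-finger parallel gripper is mounted at the origin on a cart in front of the work surface, level with it; the furniture and walls round the work are solid. World frame = base frame: x ahead of the robot, y to its left, z up, the work surface at z = 0. Lengths are in m, angles in rad, forces in N, time in s.
With the tool pointing down it reaches from about 0.35 to 1 m from the base axis. Payload 7.1 kg.
Tool frame: the origin (TCP) lies midway between the tips of the shut fingers; the grasp point (between the pads) lies 19 mm behind it; z points along the fingers, y is the line along which they close (so a half turn about z gives the same grasp; the last joint's range is limited). The gripper opens to 85 mm and grips with 20 to 120 N. Pads are 22 mm wide; open, the fingers measure 114 mm over their backs; the gripper's body (76 mm by 85 mm) begins 54 mm behind the grasp point. The pads swing forward as they close: fully open they stand 13 mm farther back than shut.
Start: joints at [-1.155, 0.423, 1.63, -0, 1.089, -0.019], TCP at [0.263, -0.567, 0.231] pointing down, gripper open.
Joint ranges: [-3, 3], [-0.9, 2.11], [0.09, 2.58], [-1.31, 4.45], [0.11, 2.69], [-2.54, 2.54]. Speed limits (rad/s): [2.39, 2.39, 3.01, 3.14, 3.14, 3.14].

## Interface

Orientations are given as a unit quaternion [x, y, z, w].
In Python, from rig import arm gives the robot as it stands.
- The arm moves only by the shell command python3 drive.py [OPENING] [FORCE], which reads ROWS from standard input. ROWS is a JSON object with one list for each field, all of the same length, 1 to 8, a row being the entries at one place: dx, dy, dz (the shift in shares of the most that a row can go, 1 being 50 mm), drx, dry, drz (a rotation vector in shares of 2 pi rad (1.0 is 2 pi rad)); each row shifts and turns the commanded pose from where the row before left it, along the tool's axes as they then stand; what a row does not reach is not made up. A row lasts 1/10 s, in which the tool goes at most 0.05 m and 0.15 rad, less where a joint would pass 70% of its speed; a pose out of reach is approached as far as the arm can. OPENING is the finger opening in m, set as the command begins (- or left out keeps the last). The fingers move at their own pace and stop on an object; FORCE is the grip in N (left out, the last holds). Time passes only in rows, so rows that do not move let the fingers close. It prints the time, the measured TCP pose, the force, the opening and the grip force at its end. Shift and turn numbers lie between -1 and 1, and a call with a number outside is refused. Input that does not fit is refused with a message, and nothing moves.
- arm.get_obs(): the state, without advancing time (a new reading comes with each control period).
- arm.get_image(name): name is "scene" or "side" or "wrist"; returns the picture (420x560x3 uint8, red, green, blue); there is no depth.
- arm.get_calibration(name): a dict with "mtx" (3x3 intrinsics, pixels), "dist_coeffs" ([k1, k2, p1, p2, k3] as OpenCV has them; the pictures are not rectified), "camera_from_world" (4x4, takes a point from world to camera coordinates); the wrist camera has in their place "mount" (4x4, takes a point from camera to tool coordinates, whose origin is the TCP and whose axes are the flange's). Camera axes: x right, y up, looking along -z (the intrinsics and any distortion apply to the point x, -y, -z); pixel columns grow to the right and rows downward; lengths in m; the calibration is good to about 2 mm. A picture is of the moment at which its call begins: read the wrist's pose just before it. get_calibration takes no time and is no camera call.
- arm.close_job(): hands the job in; it is judged then, once.
The state is a dict: "clock": time; "joint_pos": joint angles; "qd": joint speeds; "joint_efforts": joint torques, N m; "ee_pos": TCP position; "tcp_rot": TCP orientation; "contact_force": force on the tool from outside, world axes, zero at the start; "torque": the same for the moment, N m; "width": finger opening in m; "grip_force": force on a finger pad.
Only numpy, scipy, OpenCV 4.12 (cv2) and the standard library are available. Lean on these libraries where they do the work, as an engineer would, in place of code of your own. Each camera call takes 0.05 s, during which the arm holds its last target. There are 200 camera calls.

## Working session

There is one attempt and no reset: what is moved stays moved. The work goes in short steps, Python scripts to look and compute and a shell command to move; the robot and the scene stay as the last step left them, time stands still between calls to the robot, and variables do not carry over. Pictures are saved under pics/ and viewed, at most 10 in all, crops included, and the job is handed in when it is done.

```bash
ls; mkdir -p pics
python3 - <<'E'
from rig import arm
import cv2,numpy as np
o=arm.get_obs();print(o)
for n in("scene","side","wrist"):
    im=arm.get_image(n);cv2.imwrite(f"pics/{n}0.png",im[:,:,::-1]);c=arm.get_calibration(n);print(n,{k:np.round(v,4).tolist() if not isinstance(v,str) else v for k,v in c.items()})
E
```

```text
drive.py
pics
rig.py
{'clock': 0.0, 'joint_pos': array([-1.15505873e+00,  4.23865025e-01,  1.63070765e+00,  3.29242216e-05,
        1.08860765e+00, -1.89981563e-02]), 'qd': array([ 1.05610153e-03,  1.23274712e-03, -2.76003367e-05, -4.93197943e-04,
        7.60321523e-04,  1.55758830e-03]), 'joint_efforts': array([ 1.28209285e-04, -5.57385135e+01, -2.81737947e+01,  4.14500528e-05,
        7.35926471e-03, -1.37800188e-05]), 'ee_pos': array([ 0.26303748, -0.5663351 ,  0.23052366]), 'tcp_rot': array([ 9.76469816e-01,  2.15652655e-01, -1.42149297e-04, -7.81142217e-04]), 'contact_force': array([ 0.08651401, -0.57543522,  0.20348714]), 'torque': array([ 0.00076526,  0.02065939, -0.01572709]), 'grip_force': 0.0, 'width': 0.085340303099677}
scene {'mtx': [[455.8863, 0.0, 276.9194], [0.0, 455.8863, 206.5598], [0.0, 0.0, 1.0]], 'dist_coeffs': [0.0157, 0.0, 0.0, 0.0, 0.0], 'camera_from_world': [[-0.7199, -0.6938, -0.0218, 0.3295], [0.4523, -0.4927, 0.7434, -0.3446], [-0.5265, 0.5253, 0.6685, -1.1246], [0.0, 0.0, 0.0, 1.0]]}
side {'mtx': [[446.3548, 0.0, 279.542], [0.0, 446.3548, 206.8656], [0.0, 0.0, 1.0]], 'dist_coeffs': [-0.0262, 0.0, 0.0, 0.0, 0.0], 'camera_from_world': [[0.9658, -0.2588, -0.0163, -0.5256], [0.1707, 0.5873, 0.7911, -0.1071], [-0.1951, -0.7669, 0.6114, -1.2246], [0.0, 0.0, 0.0, 1.0]]}
wrist {'mtx': [[355.5328, 0.0, 278.2966], [0.0, 355.5328, 208.6269], [0.0, 0.0, 1.0]], 'dist_coeffs': [-0.0929, 0.0, 0.0, 0.0, 0.0], 'mount': [[0.0012, 0.9487, 0.3162, 0.0817], [1.0, -0.0012, -0.0002, 0.0004], [0.0002, 0.3162, -0.9487, -0.1419], [0.0, 0.0, 0.0, 1.0]]}
```

View pics/scene0.png

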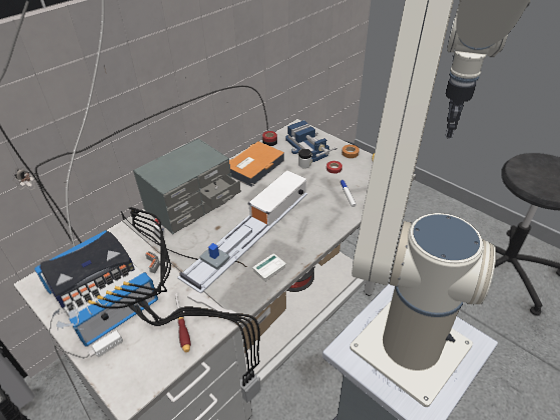

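View pics/side0.png

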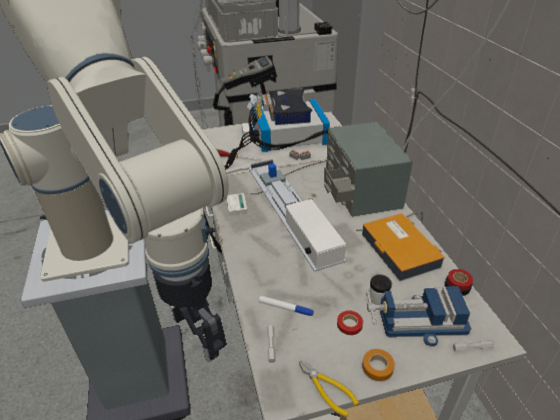

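The scene view shows the blue post at about (213,250), the pack at (268,266), and the box roof around (278,193). In the side view the post is at (272,170), the pack at (237,203), and the roof around (315,232). I'll make a coarse fix from these two views, then refine it with the wrist camera.

```bash
cat > h.py <<'E'
import numpy as np,cv2
from scipy.spatial.transform import Rotation as R
from rig import arm
def wpose():
    o=arm.get_obs();T=np.eye(4);T[:3,:3]=R.from_quat(o["tcp_rot"]).as_matrix();T[:3,3]=o["ee_pos"];return T
def rays(n,uv,T=None):
    c=arm.get_calibration(n);C=(T@np.array(c["mount"])) if n=="wrist" else np.linalg.inv(c["camera_from_world"])
    p=cv2.undistortPoints(np.array(uv,float).reshape(-1,1,2),np.array(c["mtx"]),np.array(c["dist_coeffs"]))[:,0]
    d=np.c_[p[:,0],-p[:,1],-np.ones(len(p))]@C[:3,:3].T
    return C[:3,3],d/np.linalg.norm(d,axis=1,keepdims=True)
def onz(n,uv,z,T=None):
    o,d=rays(n,uv,T);return o+d*((z-o[2])/d[:,2])[:,None]
def tri(v):
    A=np.zeros((3,3));b=np.zeros(3)
    for o,d in v:
        P=np.eye(3)-np.outer(d,d);A+=P;b+=P@o
    x=np.linalg.solve(A,b);return x,[np.linalg.norm((np.eye(3)-np.outer(d,d))@(x-o)) for o,d in v]
def blob(im,lo,hi,roi=None):
    h=cv2.cvtColor(im,cv2.COLOR_RGB2HSV);m=cv2.inRange(h,lo,hi)
    if roi:k=np.zeros_like(m);x0,y0,x1,y1=roi;k[y0:y1,x0:x1]=1;m*=k
    c=max(cv2.findContours(m,0,2)[0],key=cv2.contourArea);M=cv2.moments(c)
    return np.array([M["m10"]/M["m00"],M["m01"]/M["m00"]]),c
E
python3 - <<'E'
from h import *
S=cv2.imread("pics/scene0.png")[:,:,::-1].copy();D=cv2.imread("pics/side0.png")[:,:,::-1].copy()
B=((105,120,60),(130,255,255));G=((60,70,50),(95,255,220));O=((5,140,100),(18,255,255))
for nm,c,a,b in(("post",B,(200,235,225,265),(262,160,282,182)),("band",G,(245,245,295,285),(225,190,250,215))):
    u,cu=blob(S,*c,a);v,cv=blob(D,*c,b)
    x,e=tri([(o,d[0]) for o,d in(rays("scene",[u]),rays("side",[v]))])
    print(nm,u,cv2.contourArea(cu),v,cv2.contourArea(cv),x.round(4),np.round(e,4))
u,cu=blob(S,*O,(240,195,280,230));print("flap",u,cv2.contourArea(cu),onz("scene",[u],.035))
# pack quad on top plane
for n,im,r in(("scene",S,(245,245,295,285)),("side",D,(222,188,252,218))):
    h=cv2.cvtColor(im,cv2.COLOR_RGB2HSV)
o=np.hstack([cv2.resize(S[160:300,165:325],None,fx=2.5,fy=2.5,interpolation=2),cv2.resize(D[150:290,220:380],None,fx=2.5,fy=2.5,interpolation=2)])
cv2.imwrite("pics/crop1.png",o[:,:,::-1])
E
```

```text
post [213.27399651 250.44851658] 95.5 [272.01565996 169.70246085] 74.5 [0.5619 0.1517 0.052 ] [0.0013 0.0013]
band [271.22222222 258.27777778] 9.0 [241.63636364 204.96969697] 5.5 [0.4397 0.0399 0.0193] [0.0017 0.0017]
flap [258.89124294 214.71610169] 118.0 [[ 0.5881547  -0.05439863  0.035     ]]
```

View pics/crop1.png

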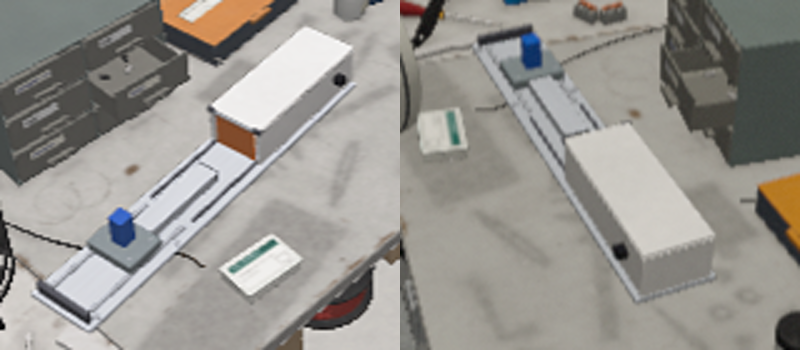

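Left crop (scene): roof corners at about (211,107), (258,132), (352,47), (310,28), and pack top at (219,268), (272,235), (301,260), (240,297). Right crop (side): roof corners at (625,123), (565,140), (645,255), (714,236).

Run:
```python
from h import *
s=np.array([(211,107),(258,132),(352,47),(310,28)])/2.5+(165,160)
d=(np.array([(625,123),(565,138),(645,255),(714,236)])-(400,0))/2.5+(220,150)
A=rays("scene",s);B=rays("side",d)
X=np.array([tri([(A[0],A[1][i]),(B[0],B[1][i])])[0] for i in range(4)]);print(X.round(4))
ax=(X[3]+X[2]-X[0]-X[1]);print("yaw",np.degrees(np.arctan2(ax[1],ax[0])),"front mid",(X[0]+X[1])/2)
p=np.array([(219,268),(272,235),(301,260),(240,293)])/2.5+(165,160)
P=onz("scene",p,.019);print(P.round(4),P.mean(0).round(4),[np.linalg.norm(P[i]-P[i-1]).round(3) for i in range(4)])
T=wpose();print("to view", (T[:3,:3].T@(np.array([.50,.13,.33])-T[:3,3])).round(3))
```

```text
[[ 0.6225 -0.0497  0.0666]
 [ 0.5485 -0.0577  0.0658]
 [ 0.5734 -0.2612  0.0657]
 [ 0.6464 -0.2553  0.0651]]
yaw -83.20232405338884 front mid [ 0.58551941 -0.05368658  0.06616308]
[[0.4572 0.0999 0.019 ]
 [0.448  0.0226 0.019 ]
 [0.3968 0.0276 0.019 ]
 [0.4137 0.1091 0.019 ]] [0.429  0.0648 0.019 ] [np.float64(0.044), np.float64(0.078), np.float64(0.051), np.float64(0.083)]
to view [ 0.508 -0.532 -0.099]
```

The rows are not in the units I measure in: shifts go in shares of 50 mm and turns go in shares of 2 pi rad. I convert before sending: -0.035 m is -0.7, 0.034 m is 0.68.

```bash
echo '{"dx": [0.68, 0.68, 0.68, 0.68, 0.68, 0.68, 0.68, 0.68], "dy": [-0.7, -0.7, -0.7, -0.7, -0.7, -0.7, -0.7, -0.7], "dz": [-0.14, -0.14, -0.14, -0.14, -0.14, -0.14, -0.14, -0.14], "drx": [0, 0, 0, 0, 0, 0, 0, 0], "dry": [0, 0, 0, 0, 0, 0, 0, 0], "drz": [0, 0, 0, 0, 0, 0, 0, 0]}' | python3 drive.py 0.085
echo '{"dx": [0.68, 0.68, 0.68, 0.68, 0.68, 0.68, 0.68], "dy": [-0.7, -0.7, -0.7, -0.7, -0.7, -0.7, -0.7], "dz": [-0.14, -0.14, -0.14, -0.14, -0.14, -0.14, -0.14], "drx": [0, 0, 0, 0, 0, 0, 0], "dry": [0, 0, 0, 0, 0, 0, 0], "drz": [0, 0, 0, 0, 0, 0, 0]}' | python3 drive.py
echo '{"dx": [0, 0, 0, 0, 0, 0, 0, 0], "dy": [0, 0, 0, 0, 0, 0, 0, 0], "dz": [0, 0, 0, 0, 0, 0, 0, 0], "drx": [0, 0, 0, 0, 0, 0, 0, 0], "dry": [0, 0, 0, 0, 0, 0, 0, 0], "drz": [-0.0239, -0.0239, -0.0239, -0.0239, -0.0239, -0.0239, -0.0239, -0.0239]}' | python3 drive.py
echo '{"dx": [0, 0], "dy": [0, 0], "dz": [0, 0], "drx": [0, 0], "dry": [0, 0], "drz": [-0.0095, 0]}' | python3 drive.py
python3 - <<'E'
from h import *
T=wpose();im=arm.get_image("wrist");np.save("T1.npy",T);cv2.imwrite("pics/w1.png",im[:,:,::-1]);print(T.round(3),arm.get_obs()["joint_pos"].round(2))
E
```

```text
clock: 0.95
ee_pos: [0.3921, -0.1964, 0.2876]
tcp_rot: [0.977, 0.215, 0.0, 0.0]
contact_force: [0.7, -0.6, -0.4]
width: 0.085
grip_force: 0.0
clock: 1.65
ee_pos: [0.5048, 0.1263, 0.3366]
tcp_rot: [0.976, 0.216, 0.0, 0.0]
contact_force: [0.7, -0.1, 0.6]
width: 0.0849
grip_force: 0.0
clock: 2.45
ee_pos: [0.5045, 0.1241, 0.3361]
tcp_rot: [0.682, 0.731, -0.0, -0.0]
contact_force: [-1.0, 0.1, 0.7]
width: 0.0847
grip_force: 0.0
clock: 2.65
ee_pos: [0.5045, 0.1241, 0.3361]
tcp_rot: [0.662, 0.75, -0.0, -0.0]
contact_force: [-0.9, 0.4, -0.8]
width: 0.0849
grip_force: 0.0
[[-0.124  0.992 -0.001  0.504]
 [ 0.992  0.124 -0.     0.124]
 [-0.    -0.001 -1.     0.336]
 [ 0.     0.     0.     1.   ]] [0.22 0.15 1.75 0.   1.24 0.1 ]
```

View pics/w1.png

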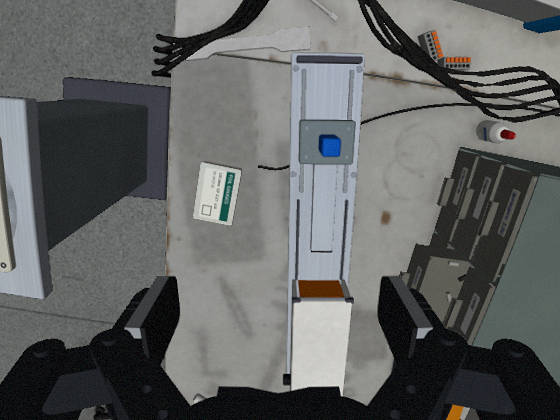

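The wrist view shows the park stop at (331,59), post top at about (329,145), flap around (321,289), and pack around (217,193) with its long side along the lane. The coupon is at (250,42), near the park end.

```bash
cat >> h.py <<'E'
def packfit(im,roi,T,z=.019):
    h=cv2.cvtColor(im,cv2.COLOR_RGB2HSV);m=cv2.inRange(h,(0,0,215),(180,40,255))|cv2.inRange(h,(60,90,40),(95,255,220))
    k=np.zeros_like(m);x0,y0,x1,y1=roi;k[y0:y1,x0:x1]=1;m=cv2.morphologyEx(m*k,cv2.MORPH_CLOSE,np.ones((7,7)))
    c=max(cv2.findContours(m,0,2)[0],key=cv2.contourArea)
    P=onz("wrist",c[:,0].astype(float),z,T)[:,:2];r=cv2.minAreaRect((P*1000).astype(np.float32))
    b=cv2.boxPoints(r);e=b[1]-b[0],b[2]-b[1];l=max(e,key=np.linalg.norm);return np.array(r[0])/1000,r[1],np.degrees(np.arctan2(l[1],l[0]))%180
E
python3 - <<'E'
from h import *
im=cv2.imread("pics/w1.png")[:,:,::-1].copy();T=np.load("T1.npy")
u,c=blob(im,(105,120,60),(130,255,255),(300,125,360,165));print("post",u,cv2.boundingRect(c),onz("wrist",[u],.065,T))
s,c=blob(im,(0,0,20),(180,120,100),(290,50,372,66));print("stop",s,cv2.boundingRect(c));ps=onz("wrist",[s],.024,T)[0]
f,c=blob(im,(5,140,80),(18,255,255),(290,270,360,305));print("flap",f,cv2.boundingRect(c));
x,y,w,h=cv2.boundingRect(c)
pf=onz("wrist",[f],.025,T)[0]
print(ps,pf,np.linalg.norm((pf-ps)[:2]),"yaw",np.degrees(np.arctan2(*(pf-ps)[1::-1])))
print(packfit(im,(185,155,255,230),T))
E
```

```text
post [329.34312525 145.40922073] (319, 135, 22, 22) [[0.561247   0.15222846 0.065     ]]
stop [329.05436157  59.40581542] (297, 56, 66, 8)
flap [319.81293612 288.53113258] (298, 280, 46, 17)
[0.55065869 0.24948403 0.024     ] [ 0.58942831 -0.05980254  0.025     ] 0.31170702415915313 yaw -82.85513946507781
(array([0.4285939 , 0.06150372]), (68.38196563720703, 38.13017272949219), np.float32(85.49195))
```

In the tool's units: 0.04 m is 0.8, 0.03 m is 0.6.

```bash
echo '{"dx": [0.1, 0.1, 0.1, 0.12, 0], "dy": [0.6, 0.6, 0, 0, 0], "dz": [0.6, 0.8, 0.8, 0.6, 0], "drx": [0, 0, 0, 0, 0], "dry": [0, 0, 0, 0, 0], "drz": [0, 0, 0, 0, 0]}' | python3 drive.py 0.05
python3 - <<'E'
from h import *
T=wpose();im=arm.get_image("wrist");np.save("T2.npy",T);cv2.imwrite("pics/w2.png",im[:,:,::-1])
im1=cv2.imread("pics/w1.png")[:,:,::-1].copy();T1=np.load("T1.npy")
u,c=blob(im,(105,120,60),(130,255,255),(200,100,420,350));print("post",u,cv2.boundingRect(c),onz("wrist",[u],.068,T))
v=(329.3,145.4);a,b=rays("wrist",[u],T),rays("wrist",[v],T1);print(tri([(a[0],a[1][0]),(b[0],b[1][0])]))
cv2.imwrite("pics/w2c.png",np.hstack([im1[:210,260:],im[:210,60:]])[:,:,::-1]);cv2.imwrite("pics/w2b.png",im[:,:,::-1])
E
```

```text
clock: 3.2
ee_pos: [0.5584, 0.1521, 0.192]
tcp_rot: [0.662, 0.749, -0.004, -0.003]
contact_force: [0.1, 0.5, -1.2]
width: 0.05
grip_force: 0.0
post [284.47380696 196.31987801] (271, 178, 28, 37) [[0.56237462 0.15507861 0.068     ]]
(array([0.56307535, 0.15074587, 0.05325313]), [np.float64(1.5903954199233767e-05), np.float64(1.5903954199228146e-05)])
```

View pics/w2.png

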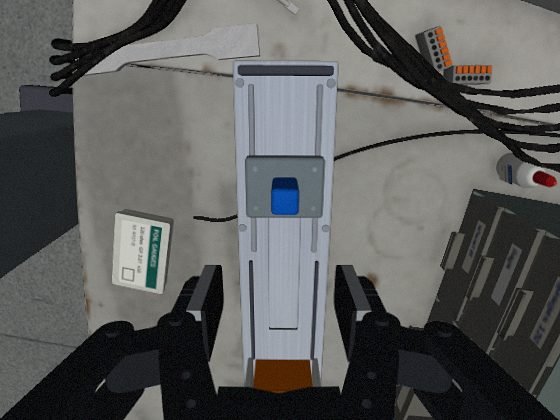

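The post is centred at about (285,196) in this view, with the TCP almost over it. The pack is at (143,252), and the cables lie low, clear of the lane. I'll descend on the post and pinch it.

In the tool's units: 0.04 m is 0.8, 0.035 m is 0.7.

```bash
echo '{"dx": [-0.02, 0, 0, 0, 0], "dy": [0.08, 0, 0, 0, 0], "dz": [0.8, 0.8, 0.8, 0.7, 0], "drx": [0, 0, 0, 0, 0], "dry": [0, 0, 0, 0, 0], "drz": [0, 0, 0, 0, 0]}' | python3 drive.py 0.05
echo '{"dx": [0, 0, 0, 0], "dy": [0, 0, 0, 0], "dz": [0, 0, 0, 0], "drx": [0, 0, 0, 0], "dry": [0, 0, 0, 0], "drz": [0, 0, 0, 0]}' | python3 drive.py 0.0 40
```

```text
clock: 3.75
ee_pos: [0.5641, 0.1512, 0.0395]
tcp_rot: [0.662, 0.749, -0.002, -0.001]
contact_force: [-0.3, -0.6, 0.8]
width: 0.0502
grip_force: 0.0
clock: 4.15
ee_pos: [0.5624, 0.1514, 0.044]
tcp_rot: [0.662, 0.749, -0.002, -0.002]
contact_force: [-14.9, 0.1, 8.3]
width: 0.0215
grip_force: 39.6
```

In the tool's units: 0.015 m is 0.3, 0.01 m is 0.2.

```bash
echo '{"dx": [0.1, 0.3, 0.3, 0.3, 0.2, 0], "dy": [-0.03, 0, 0, 0, 0, 0], "dz": [-0.08, 0, 0, 0, 0, 0], "drx": [0, 0, 0, 0, 0, 0], "dry": [0, 0, 0, 0, 0, 0], "drz": [0, 0, 0, 0, 0, 0]}' | python3 drive.py
echo '{"dx": [0.06, 0.06, 0], "dy": [0, 0, 0], "dz": [0, 0, 0], "drx": [0, 0, 0], "dry": [0, 0, 0], "drz": [0, 0, 0]}' | python3 drive.py
echo '{"dx": [0.04, 0], "dy": [0, 0], "dz": [0, 0], "drx": [0, 0], "dry": [0, 0], "drz": [0, 0]}' | python3 drive.py
```

```text
clock: 4.75
ee_pos: [0.5551, 0.2119, 0.045]
tcp_rot: [0.662, 0.75, -0.001, -0.001]
contact_force: [1.8, 2.3, -27.9]
width: 0.021
grip_force: 45.9
clock: 5.05
ee_pos: [0.5545, 0.2168, 0.045]
tcp_rot: [0.662, 0.749, -0.001, -0.001]
contact_force: [0.8, 1.8, -27.4]
width: 0.0211
grip_force: 45.9
clock: 5.25
ee_pos: [0.5543, 0.2183, 0.045]
tcp_rot: [0.662, 0.749, -0.001, -0.001]
contact_force: [1.8, -1.1, -26.9]
width: 0.0214
grip_force: 45.9
```

In the tool's units: 0.003 m is 0.06, 0.002 m is 0.04.

```bash
echo '{"dx": [0.02, 0.04, 0], "dy": [0, 0, 0], "dz": [0.06, 0, 0], "drx": [0, 0, 0], "dry": [0, 0, 0], "drz": [0, 0, 0]}' | python3 drive.py
echo '{"dx": [0.04, 0.04, 0], "dy": [0, 0, 0], "dz": [0, 0, 0], "drx": [0, 0, 0], "dry": [0, 0, 0], "drz": [0, 0, 0]}' | python3 drive.py
```

```text
clock: 5.55
ee_pos: [0.5543, 0.2185, 0.0448]
tcp_rot: [0.662, 0.75, -0.003, 0.001]
contact_force: [-3.9, -20.6, 3.0]
width: 0.021
grip_force: 50.0
clock: 5.85
ee_pos: [0.5543, 0.2188, 0.0447]
tcp_rot: [0.662, 0.75, -0.004, 0.002]
contact_force: [1.4, -40.8, 5.3]
width: 0.0209
grip_force: 50.3
```

In the tool's units: -0.005 m is -0.1.

```bash
echo '{"dx": [-0.1, 0, 0, 0], "dy": [0, 0, 0, 0], "dz": [0, 0, 0, 0], "drx": [0, 0, 0, 0], "dry": [0, 0, 0, 0], "drz": [0, 0, 0, 0]}' | python3 drive.py 0.06
echo '{"dx": [0, 0, -0.4, -0.6, -0.6, -0.6, -0.6, 0], "dy": [0, 0, -0.4, -0.6, -0.6, -0.6, -0.6, 0], "dz": [-0.8, -1, -0.8, -0.4, 0, 0, 0, 0], "drx": [0, 0, 0, 0, 0, 0, 0, 0], "dry": [0, 0, 0, 0, 0, 0, 0, 0], "drz": [0, 0, 0, 0, 0, 0, 0, 0]}' | python3 drive.py 0.085
python3 - <<'E'
from h import *
T=wpose();im=arm.get_image("wrist");np.save("T3.npy",T);cv2.imwrite("pics/w3.png",im[:,:,::-1]);print(T.round(4))
E
```

```text
clock: 6.25
ee_pos: [0.5563, 0.2221, 0.0439]
tcp_rot: [0.662, 0.75, 0.001, 0.001]
contact_force: [-0.3, -0.2, -1.0]
width: 0.06
grip_force: 0.0
clock: 7.05
ee_pos: [0.43, 0.0629, 0.1925]
tcp_rot: [0.662, 0.749, -0.001, -0.001]
contact_force: [0.4, -0.5, 0.0]
width: 0.0848
grip_force: 0.0
[[-1.223e-01  9.925e-01 -2.800e-03  4.300e-01]
 [ 9.925e-01  1.223e-01 -8.000e-04  6.290e-02]
 [-4.000e-04 -2.900e-03 -1.000e+00  1.925e-01]
 [ 0.000e+00  0.000e+00  0.000e+00  1.000e+00]]
```

View pics/w3.png

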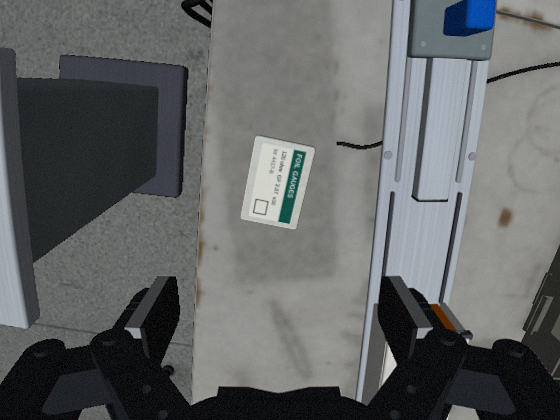

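The pack top's corners are near (257,136), (316,148), (297,229) and (242,218), skewed slightly from the lane. The parked pusher's nose is at (432,200), and the lane ahead of it is empty.

```bash
sed -i 's/def packfit(im,roi,T,z=.019)/def packfit(im,roi,T,z=.019,v=190)/;s/(0,0,215),(180,40,255)/(0,0,v),(180,60,255)/' h.py
python3 - <<'E'
from h import *
I={k:cv2.imread(f"pics/w{k}.png")[:,:,::-1].copy() for k in(1,2,3)};T={k:np.load(f"T{k}.npy") for k in(1,2,3)}
ro={1:(185,155,250,232),2:(105,200,180,300),3:(230,125,325,238)}
print("table/pack V",I[3][180,220],I[3][200,260])
for k in(1,2,3):
    for v in(180,200,215):print(k,v,packfit(I[k],ro[k],T[k],v=v))
g=[blob(I[k],(60,90,30),(95,255,220),ro[k])[0] for k in(2,3)]
r=[rays("wrist",[g[i]],T[k]) for i,k in enumerate((2,3))];print("band",g,tri([(o,d[0]) for o,d in r]))
# lane: plate edges via w3 nose + w2 flap/stop
s,c=blob(I[2],(0,0,20),(180,120,100),(235,62,338,78));ps=onz("wrist",[s],.024,T[2])[0];print("stop",s,cv2.boundingRect(c),ps)
E
```

```text
table/pack V [142 141 137] [141 139 135]
1 180 (array([0.42847552, 0.06231852]), (78.98512268066406, 54.13288497924805), np.float32(85.46465))
1 200 (array([0.42792325, 0.06146931]), (79.32219696044922, 45.6487922668457), np.float32(81.62762))
1 215 (array([0.42859344, 0.06150398]), (68.38192749023438, 38.13017654418945), np.float32(85.49195))
2 180 (array([0.42884082, 0.06283999]), (78.46549987792969, 53.270538330078125), np.float32(85.3987))
2 200 (array([0.42859921, 0.06242308]), (68.52017211914062, 39.03181457519531), np.float32(84.91961))
2 215 (array([0.44295303, 0.06114681]), (68.52177429199219, 10.2007417678833), np.float32(84.90661))
3 180 (array([0.42797995, 0.06212129]), (79.02769470214844, 53.29814910888672), np.float32(85.38027))
3 200 (array([0.42967963, 0.06401522]), (73.87434387207031, 43.483306884765625), np.float32(86.374756))
3 215 (array([0.4374169 , 0.06105635]), (68.68988037109375, 20.007474899291992), np.float32(85.27189))
band [array([153.15006039, 256.125     ]), array([291.49976916, 186.18698061])] (array([0.4424644 , 0.06154354, 0.01677042]), [np.float64(0.00017391705495934103), np.float64(0.00017391705495929015)])
stop [283.54900828  70.05391874] (238, 65, 96, 11) [0.54971063 0.24973542 0.024     ]
```

In the tool's units: 0.04 m is 0.8, -0.0016 m is -0.032, 0.103 rad / 6.2832 = 0.0164.

```bash
echo '{"dx": [0, 0, 0, 0, 0, 0, 0], "dy": [-0.032, 0, 0, 0, 0, 0, 0], "dz": [0.6, 0.6, 0.8, 0.8, 0.6, 0.35, 0], "drx": [0, 0, 0, 0, 0, 0, 0], "dry": [0, 0, 0, 0, 0, 0, 0], "drz": [0.0159, 0.0164, 0, 0, 0, 0, 0]}' | python3 drive.py 0.085
echo '{"dx": [0, 0, 0, 0], "dy": [0, 0, 0, 0], "dz": [0, 0, 0, 0], "drx": [0, 0, 0, 0], "dry": [0, 0, 0, 0], "drz": [0, 0, 0, 0]}' | python3 drive.py 0.03 25
```

```text
clock: 7.8
ee_pos: [0.4319, 0.0656, 0.0029]
tcp_rot: [0.734, 0.679, -0.001, -0.001]
contact_force: [-1.1, 0.8, -0.2]
width: 0.0851
grip_force: 0.0
clock: 8.2
ee_pos: [0.4333, 0.065, 0.0062]
tcp_rot: [0.735, 0.679, 0.001, 0.001]
contact_force: [0.1, 3.5, 8.3]
width: 0.0542
grip_force: 27.2
```

In the tool's units: -0.04 m is -0.8, 0.035 m is 0.7, -0.103 rad / 6.2832 = -0.0164.

```bash
echo '{"dx": [0, 0, 0, -0.36, -0.36, -0.36, -0.36, 0], "dy": [0, 0, 0, 0.7, 0.7, 0.7, 0.68, 0], "dz": [-0.6, -0.8, -0.6, 0, 0, 0, 0, 0], "drx": [0, 0, 0, 0, 0, 0, 0, 0], "dry": [0, 0, 0, 0, 0, 0, 0, 0], "drz": [0, -0.0159, -0.0164, 0, 0, 0, 0, 0]}' | python3 drive.py
python3 - <<'E'
from h import *
T=wpose();im=arm.get_image("wrist");np.save("T4.npy",T);cv2.imwrite("pics/w4.png",im[:,:,::-1]);o=arm.get_obs();print(T.round(4),o["width"],o["grip_force"])
E
```

```text
clock: 9.0
ee_pos: [0.5843, 0.0088, 0.1064]
tcp_rot: [0.663, 0.749, 0.002, 0.003]
contact_force: [-0.0, -0.1, -1.1]
width: 0.0542
grip_force: 27.3
[[-1.219e-01  9.925e-01  6.700e-03  5.843e-01]
 [ 9.925e-01  1.219e-01 -4.000e-04  8.800e-03]
 [-1.200e-03  6.600e-03 -1.000e+00  1.064e-01]
 [ 0.000e+00  0.000e+00  0.000e+00  1.000e+00]] 0.054161890660217246 27.328571677207947
```

View pics/w4.png

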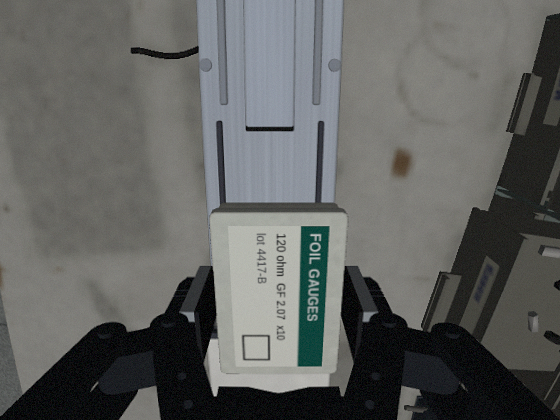

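The pack is held square between the fingers, with its front edge from (212,207) to (347,209). Below it are the plate edges at about x=200 and x=341, the nose at (270,129), and the lips near x=219 and x=322. I'll check the lateral offset.

Run:
```python
from h import *
im=cv2.imread("pics/w4.png")[:,:,::-1].copy();T=np.load("T4.npy")
g=cv2.GaussianBlur(cv2.cvtColor(im,cv2.COLOR_RGB2GRAY),(3,3),0).astype(int)
h=cv2.cvtColor(im,cv2.COLOR_RGB2HSV)
o=T[:3,3];Rm=T[:3,:3]
def tool(p):return (p-o)@Rm
for r in(20,50,90,110,140,170,190):
    s=im[r].astype(int);m=np.where((s[:,2]-s[:,0]>4)&(s.sum(1)>330))[0];m=m[(m>180)&(m<365)]
    a,b=m.min(),m.max();P=onz("wrist",[(a,r),(b,r)],.008,T);c=P.mean(0);print(r,a,b,"width",np.linalg.norm(P[1]-P[0]).round(4),"mid",c.round(4),"tooly",tool(c)[1].round(4))
# dark lip lines
for r in(135,160,185):
    d=np.where(g[r]<90)[0];d=d[(d>205)&(d<335)];L,Rr=d[d<270].mean(),d[d>270].mean();P=onz("wrist",[(L,r),(Rr,r)],.013,T);print("lips",L,Rr,P.mean(0).round(4),"w",np.linalg.norm(P[1]-P[0]).round(4),"tooly",tool(P.mean(0))[1].round(4))
# pack edges
for r in(225,250):
    m=np.where((im[r].astype(int).sum(1)>520))[0];m=m[(m>200)&(m<355)];P=onz("wrist",[(m.min(),r),(m.max(),r)],.106+.008,T);print("pack",m.min(),m.max(),[tool(p)[:2].round(4) for p in P],np.linalg.norm(P[1]-P[0]).round(4))
```

```text
20 197 342 width 0.0902 mid [0.5648 0.132  0.008 ] tooly -0.0051
50 199 340 width 0.0892 mid [0.5669 0.1142 0.008 ] tooly -0.0051
90 201 339 width 0.0896 mid [0.5701 0.0898 0.008 ] tooly -0.0049
110 202 338 width 0.0895 mid [0.5716 0.0772 0.008 ] tooly -0.005
140 203 336 width 0.0896 mid [0.5736 0.0575 0.008 ] tooly -0.0054
170 205 335 width 0.0897 mid [0.5763 0.0371 0.008 ] tooly -0.0052
190 206 334 width 0.0899 mid [0.578  0.0229 0.008 ] tooly -0.0053
lips 219.5 320.5 [0.5735 0.0614 0.013 ] w 0.0663 tooly -0.005
lips 220.5 319.5 [0.5755 0.0449 0.013 ] w 0.0663 tooly -0.005
lips 221.5 318.5 [0.5775 0.0278 0.013 ] w 0.0663 tooly -0.0051
pack 307 307 [array([0.0294, 0.0121]), array([0.0294, 0.0121])] 0.0
pack 230 317 [array([ 0.0183, -0.0196]), array([0.0183, 0.0165])] 0.0361
```

In the tool's units: 0.03 m is 0.6, -0.0045 m is -0.09.

```bash
echo '{"dx": [0.06, 0, 0, 0, 0], "dy": [-0.09, 0, 0, 0, 0], "dz": [0.4, 0.6, 0.44, 0, 0], "drx": [0, 0, 0, 0, 0], "dry": [0, 0, 0, 0, 0], "drz": [0, 0, 0, 0, 0]}' | python3 drive.py
python3 -c "
from h import *
T=wpose();print(T.round(4));p=T[:3,3];print('lateral err (tool y to go)',(0.5797+(0.0088-p[1])*.121-p[0])*.9925)"
```

```text
clock: 9.55
ee_pos: [0.5733, 0.0131, 0.0333]
tcp_rot: [0.662, 0.75, -0.0, -0.001]
contact_force: [0.8, -1.0, 0.0]
width: 0.0541
grip_force: 27.3
[[-1.239e-01  9.923e-01 -1.300e-03  5.733e-01]
 [ 9.923e-01  1.239e-01  0.000e+00  1.310e-02]
 [ 2.000e-04 -1.300e-03 -1.000e+00  3.330e-02]
 [ 0.000e+00  0.000e+00  0.000e+00  1.000e+00]]
lateral err (tool y to go) 0.005855683340638282
```

```bash
for i in 1 2; do echo '{"dx": [0, 0], "dy": [0, 0], "dz": [0, 0], "drx": [0, 0], "dry": [0, 0], "drz": [0, 0]}' | python3 drive.py|sed -n 1,3p; done
```

```text
clock: 9.75
ee_pos: [0.575, 0.013, 0.0345]
tcp_rot: [0.662, 0.75, 0.001, 0.001]
clock: 9.95
ee_pos: [0.5746, 0.0129, 0.0337]
tcp_rot: [0.662, 0.75, 0.0, 0.0]
```

In the tool's units: 0.0045 m is 0.09.

```bash
echo '{"dx": [0, 0, 0, 0, 0], "dy": [0.09, 0, 0, 0, 0], "dz": [0, 0, 0, 0, 0], "drx": [0, 0, 0, 0, 0], "dry": [0, 0, 0, 0, 0], "drz": [0, 0, 0, 0, 0]}' | python3 drive.py
python3 - <<'E'
from h import *
T=wpose();im=arm.get_image("wrist");cv2.imwrite("pics/w5.png",im[:,:,::-1])
print(T.round(4));o=T[:3,3]
for r in(40,80,120,140,160,180):
    s=im[r].astype(int);m=np.where((s[:,2]-s[:,0]>4)&(s.sum(1)>330))[0];m=m[(m>150)&(m<400)]
    P=onz("wrist",[(m.min(),r),(m.max(),r)],.008,T);c=P.mean(0);print(r,m.min(),m.max(),"width",np.linalg.norm(P[1]-P[0]).round(4),"tooly",((c-o)@T[:3,:3])[1].round(4))
E
```

```text
clock: 10.45
ee_pos: [0.5786, 0.0134, 0.0329]
tcp_rot: [0.662, 0.75, -0.0, -0.0]
contact_force: [0.1, -0.2, 0.5]
width: 0.0542
grip_force: 27.3
[[-1.237e-01  9.923e-01 -3.000e-04  5.786e-01]
 [ 9.923e-01  1.237e-01  0.000e+00  1.340e-02]
 [ 0.000e+00 -2.000e-04 -1.000e+00  3.290e-02]
 [ 0.000e+00  0.000e+00  0.000e+00  1.000e+00]]
40 178 382 width 0.0895 tooly 0.0011
80 180 379 width 0.0895 tooly 0.0009
120 182 376 width 0.0897 tooly 0.0007
140 184 374 width 0.0892 tooly 0.0008
160 185 373 width 0.0897 tooly 0.0008
180 186 371 width 0.0897 tooly 0.0005
```

View pics/w5.png

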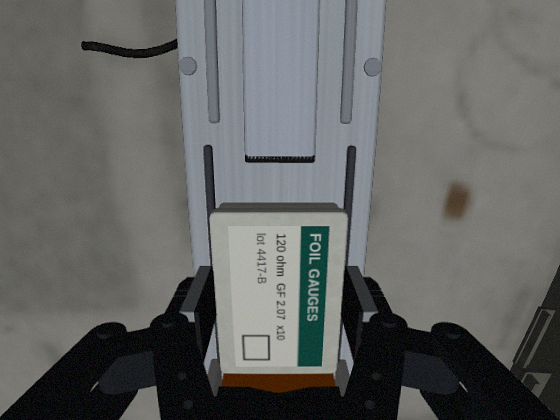

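The pack sits centred between the lips: lip lines near x=209 and x=351, pack edges at 211 and 348, flap behind it. I'll lower it.

In the tool's units: 0.008 m is 0.16, 0.001 m is 0.02.

```bash
echo '{"dx": [0.02, 0, 0, 0, 0], "dy": [0.01, 0, 0, 0, 0], "dz": [0.16, 0.16, 0, 0, 0], "drx": [0, 0, 0, 0, 0], "dry": [0, 0, 0, 0, 0], "drz": [0, 0, 0, 0, 0]}' | python3 drive.py
echo '{"dx": [0, 0, 0], "dy": [0, 0, 0], "dz": [0.04, 0, 0], "drx": [0, 0, 0], "dry": [0, 0, 0], "drz": [0, 0, 0]}' | python3 drive.py
```

```text
clock: 11.0
ee_pos: [0.5791, 0.0145, 0.017]
tcp_rot: [0.662, 0.75, -0.0, -0.0]
contact_force: [-0.6, -0.4, -0.7]
width: 0.0546
grip_force: 27.3
clock: 11.3
ee_pos: [0.5791, 0.0145, 0.0151]
tcp_rot: [0.662, 0.75, 0.0, 0.0]
contact_force: [0.2, -0.8, -0.2]
width: 0.0543
grip_force: 27.3
```

In the tool's units: 0.0015 m is 0.03.

```bash
echo '{"dx": [0, 0, 0], "dy": [0, 0, 0], "dz": [0.03, 0, 0], "drx": [0, 0, 0], "dry": [0, 0, 0], "drz": [0, 0, 0]}' | python3 drive.py
echo '{"dx": [0, 0, 0], "dy": [0, 0, 0], "dz": [0.03, 0, 0], "drx": [0, 0, 0], "dry": [0, 0, 0], "drz": [0, 0, 0]}' | python3 drive.py
```

```text
clock: 11.6
ee_pos: [0.5793, 0.0145, 0.0142]
tcp_rot: [0.662, 0.75, 0.0, 0.0]
contact_force: [-1.2, 0.0, 6.4]
width: 0.0542
grip_force: 28.0
clock: 11.9
ee_pos: [0.5793, 0.0145, 0.0141]
tcp_rot: [0.662, 0.75, 0.0, 0.0]
contact_force: [-6.0, 0.3, 21.1]
width: 0.0541
grip_force: 29.6
```

In the tool's units: -0.002 m is -0.04.

```bash
echo '{"dx": [0, 0, 0, 0], "dy": [0, 0, 0, 0], "dz": [-0.04, 0, 0, 0], "drx": [0, 0, 0, 0], "dry": [0, 0, 0, 0], "drz": [0, 0, 0, 0]}' | python3 drive.py 0.07
echo '{"dx": [0, 0, 0.8, 0.8, 0.8, 0.8, 0, 0], "dy": [0, 0, 0, 0, 0, 0, 0, 0], "dz": [-0.4, -0.8, -0.6, -0.6, 0, 0, 0, 0], "drx": [0, 0, 0, 0, 0, 0, 0, 0], "dry": [0, 0, 0, 0, 0, 0, 0, 0], "drz": [0, 0, 0, 0, 0, 0, 0, 0]}' | python3 drive.py
python3 - <<'E'
from h import *
T=wpose();im=arm.get_image("wrist");np.save("T6.npy",T);cv2.imwrite("pics/w6.png",im[:,:,::-1]);print(T.round(4))
E
```

```text
clock: 12.3
ee_pos: [0.579, 0.0145, 0.0137]
tcp_rot: [0.662, 0.75, -0.0, -0.0]
contact_force: [-1.1, -0.5, -1.2]
width: 0.0699
grip_force: 0.0
clock: 13.1
ee_pos: [0.5589, 0.1739, 0.1337]
tcp_rot: [0.661, 0.75, -0.0, -0.0]
contact_force: [0.6, 0.4, 0.1]
width: 0.0696
grip_force: 0.0
[[-1.259e-01  9.920e-01 -5.000e-04  5.589e-01]
 [ 9.920e-01  1.259e-01 -4.000e-04  1.739e-01]
 [-4.000e-04 -6.000e-04 -1.000e+00  1.337e-01]
 [ 0.000e+00  0.000e+00  0.000e+00  1.000e+00]]
```

View pics/w6.png

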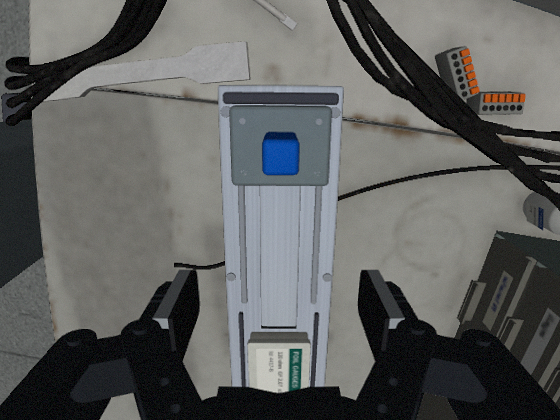

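The pack lies flat and square in the lane at (280,362), just ahead of the nose (280,327). The pusher is parked with its post at (281,155). Next I take the post again.

In the tool's units: 0.035 m is 0.7, 0.034 m is 0.68.

```bash
echo '{"dx": [0.44, 0.44, 0, 0, 0, 0, 0], "dy": [0.02, 0, 0, 0, 0, 0, 0], "dz": [0, 0.4, 0.7, 0.68, 0, 0, 0], "drx": [0, 0, 0, 0, 0, 0, 0], "dry": [0, 0, 0, 0, 0, 0, 0], "drz": [0, 0, 0, 0, 0, 0, 0]}' | python3 drive.py 0.05
echo '{"dx": [0, 0, 0, 0], "dy": [0, 0, 0, 0], "dz": [0, 0, 0, 0], "drx": [0, 0, 0, 0], "dry": [0, 0, 0, 0], "drz": [0, 0, 0, 0]}' | python3 drive.py 0.0 40
```

```text
clock: 13.85
ee_pos: [0.5561, 0.2166, 0.0465]
tcp_rot: [0.662, 0.749, 0.001, 0.001]
contact_force: [-0.6, 0.2, -0.4]
width: 0.0501
grip_force: 0.0
clock: 14.25
ee_pos: [0.5546, 0.217, 0.0466]
tcp_rot: [0.662, 0.749, 0.0, -0.0]
contact_force: [-4.8, -2.2, 8.9]
width: 0.0216
grip_force: 39.8
```

In the tool's units: -0.02 m is -0.4, -0.01 m is -0.2.

```bash
echo '{"dx": [-0.2, -0.4, -0.4, -0.4, -0.4, -0.4, 0, 0], "dy": [0, 0, 0, 0, 0, 0, 0, 0], "dz": [-0.02, 0, 0, 0, 0, 0, 0, 0], "drx": [0, 0, 0, 0, 0, 0, 0, 0], "dry": [0, 0, 0, 0, 0, 0, 0, 0], "drz": [0, 0, 0, 0, 0, 0, 0, 0]}' | python3 drive.py
echo '{"dx": [-0.2, -0.4, -0.2, -0.2, 0, 0], "dy": [0, 0, 0, 0, 0, 0], "dz": [0, 0, 0, 0, 0, 0], "drx": [0, 0, 0, 0, 0, 0], "dry": [0, 0, 0, 0, 0, 0], "drz": [0, 0, 0, 0, 0, 0]}' | python3 drive.py
```

```text
clock: 15.05
ee_pos: [0.5678, 0.1065, 0.0467]
tcp_rot: [0.662, 0.749, -0.001, -0.0]
contact_force: [-4.8, -1.7, 5.0]
width: 0.0207
grip_force: 41.0
clock: 15.65
ee_pos: [0.5736, 0.0573, 0.0467]
tcp_rot: [0.662, 0.749, -0.001, -0.0]
contact_force: [-6.0, -2.4, 5.9]
width: 0.0217
grip_force: 41.2
```

The rows are not in the units I measure in: shifts go in shares of 50 mm and turns go in shares of 2 pi rad. I convert before sending: -0.003 m is -0.06.

```bash
for i in 1 2 3 ; do :; done; echo '{"dx": [-0.06, -0.06, -0.06, -0.06], "dy": [0, 0, 0, 0], "dz": [0, 0, 0, 0], "drx": [0, 0, 0, 0], "dry": [0, 0, 0, 0], "drz": [0, 0, 0, 0]}' | python3 drive.py
echo '{"dx": [-0.04, -0.04], "dy": [0, 0], "dz": [0, 0], "drx": [0, 0], "dry": [0, 0], "drz": [0, 0]}' | python3 drive.py
echo '{"dx": [-0.04, -0.04], "dy": [0, 0], "dz": [0, 0], "drx": [0, 0], "dry": [0, 0], "drz": [0, 0]}' | python3 drive.py
```

```text
clock: 16.05
ee_pos: [0.5749, 0.0464, 0.0467]
tcp_rot: [0.662, 0.749, -0.001, -0.001]
contact_force: [-6.4, 1.5, 6.6]
width: 0.0213
grip_force: 41.2
clock: 16.25
ee_pos: [0.5754, 0.0424, 0.0467]
tcp_rot: [0.662, 0.749, -0.001, -0.001]
contact_force: [-7.2, 1.4, 5.6]
width: 0.0211
grip_force: 41.2
clock: 16.45
ee_pos: [0.5758, 0.0386, 0.0466]
tcp_rot: [0.662, 0.749, -0.0, -0.001]
contact_force: [-6.8, 3.8, 6.1]
width: 0.0207
grip_force: 41.3
```

In the tool's units: -0.0015 m is -0.03.

```bash
echo '{"dx": [-0.03, -0.03], "dy": [0, 0], "dz": [0, 0], "drx": [0, 0], "dry": [0, 0], "drz": [0, 0]}' | python3 drive.py
echo '{"dx": [-0.03], "dy": [0], "dz": [0], "drx": [0], "dry": [0], "drz": [0]}' | python3 drive.py
```

```text
clock: 16.65
ee_pos: [0.5761, 0.0363, 0.0467]
tcp_rot: [0.662, 0.749, -0.0, -0.001]
contact_force: [-7.2, 9.7, 7.2]
width: 0.0211
grip_force: 41.3
clock: 16.75
ee_pos: [0.5763, 0.0352, 0.0467]
tcp_rot: [0.662, 0.749, -0.0, -0.001]
contact_force: [-7.1, 10.6, 6.8]
width: 0.0213
grip_force: 41.3
```

In the tool's units: -0.0015 m is -0.03.

```bash
echo '{"dx": [-0.03], "dy": [0], "dz": [0], "drx": [0], "dry": [0], "drz": [0]}' | python3 drive.py; echo '{"dx": [0, 0], "dy": [0, 0], "dz": [0, 0], "drx": [0, 0], "dry": [0, 0], "drz": [0, 0]}' | python3 drive.py
```

```text
clock: 16.85
ee_pos: [0.5764, 0.0341, 0.0467]
tcp_rot: [0.662, 0.749, 0.0, -0.002]
contact_force: [-7.3, 12.3, 6.7]
width: 0.0213
grip_force: 41.3
clock: 17.05
ee_pos: [0.5764, 0.0339, 0.0467]
tcp_rot: [0.662, 0.749, -0.0, -0.001]
contact_force: [-6.5, 10.2, 7.4]
width: 0.0215
grip_force: 41.3
```

A steady extra 8–10 N built up over about 4.5 mm, which fits the sprung stop. I'll draw back now.

In the tool's units: 0.025 m is 0.5, 0.02 m is 0.4.

```bash
echo '{"dx": [0.1, 0.3, 0.5, 0.5, 0.5, 0.5, 0.4, 0], "dy": [0, 0, 0, 0, 0, 0, 0, 0], "dz": [0, 0, 0, 0, 0, 0, 0, 0], "drx": [0, 0, 0, 0, 0, 0, 0, 0], "dry": [0, 0, 0, 0, 0, 0, 0, 0], "drz": [0, 0, 0, 0, 0, 0, 0, 0]}' | python3 drive.py
echo '{"dx": [0.3, 0.2, 0.16, 0.08, 0.06, 0, 0], "dy": [0, 0, 0, 0, 0, 0, 0], "dz": [0, 0, 0, 0, 0, 0, 0], "drx": [0, 0, 0, 0, 0, 0, 0], "dry": [0, 0, 0, 0, 0, 0, 0], "drz": [0, 0, 0, 0, 0, 0, 0]}' | python3 drive.py
```

```text
clock: 17.85
ee_pos: [0.5598, 0.1735, 0.0467]
tcp_rot: [0.661, 0.75, 0.0, -0.0]
contact_force: [-4.3, 0.9, 5.7]
width: 0.0211
grip_force: 41.0
clock: 18.55
ee_pos: [0.5553, 0.2113, 0.0467]
tcp_rot: [0.662, 0.749, 0.0, -0.0]
contact_force: [-4.0, 0.7, 6.0]
width: 0.0216
grip_force: 41.1
```

In the tool's units: 0.003 m is 0.06, 0.002 m is 0.04.

```bash
echo '{"dx": [0.06, 0.06, 0.04, 0, 0], "dy": [0, 0, 0, 0, 0], "dz": [0, 0, 0, 0, 0], "drx": [0, 0, 0, 0, 0], "dry": [0, 0, 0, 0, 0], "drz": [0, 0, 0, 0, 0]}' | python3 drive.py
echo '{"dx": [0.02, 0.02, 0], "dy": [0, 0, 0], "dz": [0, 0, 0], "drx": [0, 0, 0], "dry": [0, 0, 0], "drz": [0, 0, 0]}' | python3 drive.py
```

```text
clock: 19.05
ee_pos: [0.5546, 0.2171, 0.0467]
tcp_rot: [0.662, 0.75, -0.001, 0.001]
contact_force: [-2.5, -10.8, 7.5]
width: 0.0212
grip_force: 41.3
clock: 19.35
ee_pos: [0.5545, 0.2172, 0.0466]
tcp_rot: [0.662, 0.75, -0.002, 0.001]
contact_force: [-0.2, -21.7, 8.2]
width: 0.0212
grip_force: 41.6
```

Firm against the park stop at y=0.2172. Release gently (relieving the preload), lift and look.

In the tool's units: -0.002 m is -0.04, -0.001 m is -0.02.

```bash
echo '{"dx": [-0.04, 0, 0, 0], "dy": [0, 0, 0, 0], "dz": [-0.02, 0, 0, 0], "drx": [0, 0, 0, 0], "dry": [0, 0, 0, 0], "drz": [0, 0, 0, 0]}' | python3 drive.py 0.055
echo '{"dx": [0, 0, -0.2, -0.4, 0, 0, 0, 0], "dy": [0, 0, -0.4, -0.6, -0.6, 0, 0, 0], "dz": [-0.8, -1, -1, -0.8, -0.6, -0.4, 0, 0], "drx": [0, 0, 0, 0, 0, 0, 0, 0], "dry": [0, 0, 0, 0, 0, 0, 0, 0], "drz": [0, 0, 0, 0, 0, 0, 0, 0]}' | python3 drive.py
python3 - <<'E'
from h import *
T=wpose();im=arm.get_image("wrist");s=arm.get_image("scene")
u,c=blob(im,(105,120,60),(130,255,255));print(u,onz("wrist",[u],.065,T))
cv2.imwrite("pics/w7.png",np.hstack([im[:,100:460],cv2.resize(s[160:300,165:325],(440,420),interpolation=2)])[:,:,::-1])
E
```

```text
clock: 19.75
ee_pos: [0.5548, 0.2194, 0.0471]
tcp_rot: [0.662, 0.75, 0.0, 0.0]
contact_force: [0.5, -0.4, 0.1]
width: 0.055
grip_force: 0.0
clock: 20.55
ee_pos: [0.4827, 0.1825, 0.2699]
tcp_rot: [0.662, 0.75, 0.001, 0.0]
contact_force: [1.0, -0.1, -0.7]
width: 0.0552
grip_force: 0.0
[352.36037483 148.28032129] [[0.5520781  0.21929357 0.065     ]]
```

View pics/w7.png

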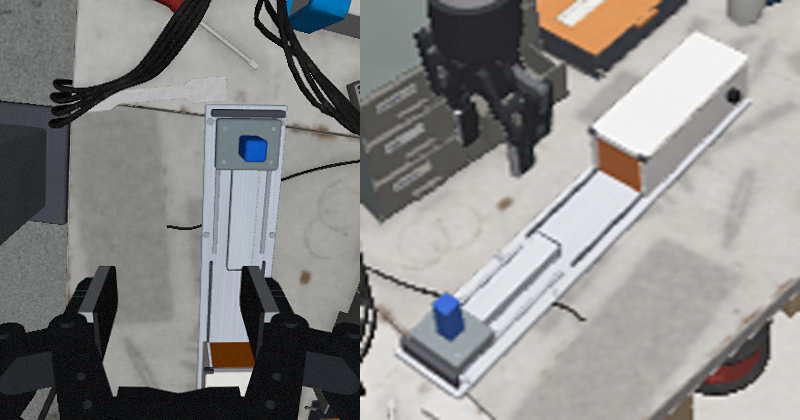

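The wrist half shows the pusher against its park stop, with its post at (252,148) and the lane empty. The scene half shows the orange flap hanging shut at (620,165), the pack gone inside, and the arm clear of everything.

```bash
python3 -c "
from rig import arm
print(arm.close_job())"
```

```text
the job is handed in; nothing more can be done
None
```

The job is handed in at about 21 s of the 70 s allowed: the pack was pushed in until it pressed the hidden stop (about 7 N by my estimate), the flap looks shut, the pusher is at its park stop, the arm is clear, and no verdict came back.

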